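Gauge a jar lid in the stepped size gauge

ROBOT

A 6-joint arm with a two-finger parallel gripper is mounted at the origin on the work surface. World frame = base frame: x ahead of the robot, y to its left, z up, the work surface at z = 0. Lengths are in mm, angles in rad, forces in N, time in s.
With the tool pointing down it reaches from about 375 to 900 mm from the base axis. Payload 3.1 kg.
Tool frame: the origin (TCP) lies at the very end of the fingers, on their centre line; the grasp point (between the pads) lies 19 mm behind it; z points along the fingers, y is the direction in which the jaws open and shut (so a half turn about z gives the same grasp; the last joint's range is limited). The gripper opens to 87 mm and grips with 3 to 60 N. Pads are 19 mm wide; open, the fingers measure 117 mm over their backs; the gripper's body (75 mm by 190 mm) begins 51 mm behind the grasp point.
Start: joints at [-1.478, 0.527, 1.433, -0, 1.181, -0.178], TCP at [167.213, -602.193, 222.548] pointing down, gripper open.
Joint ranges: [-3.08, 3.08], [-0.75, 2.2], [0.22, 2.44], [-1.43, 4.57], [0, 2.65], [-2.85, 2.85]. Speed limits (rad/s): [2.79, 2.79, 3.14, 3.14, 3.14, 3.14].

INTERFACE

Orientations are given as a rotation vector (axis times angle).
In Python, from bench import telemetry, vision, r, nets gives the robot as it stands.
- The arm moves only by the tool carry_out, never from a script. Its argument "rows" is a list of rows, each a list of 7 numbers: the gripper's target within -1 to 1 (fully open at 1, half-way at 0, shut at -1), then the shift along the tool's x, y, z as a fraction of full scale, then the turn, a rotation vector about the tool's x, y, z as a fraction of full scale. In form: [[grip, dx, dy, dz, wx, wy, wz], ...]. A call has 1 to 20 rows; each row shifts and turns the commanded pose from where the row before left it, along the tool's axes as they then stand; what a row does not reach is not made up. Full scale, the value 1, is 50 cm for a shift and 180 degrees for a turn. A row lasts 1/12 s, in which the tool goes at most 41.7 mm and 7.16 degrees, less where a joint would pass 70% of its speed; a pose out of reach is approached as far as the arm can. A call with a number of a shift or a turn outside -1 to 1 is refused whole. A call with a gripper value outside its range is refused whole. The fingers move at their own pace and stop on an object; "squeeze" is the grip in N (left out, the last holds). Time passes only in rows, so rows that do not move let the fingers close. It gives the time, the measured TCP pose, the force and the opening at its end, in the units of the state.
- telemetry.get_obs(): the state, without advancing time (a new reading comes with each control period).
- vision.camera(name): name is "scene" or "top"; returns a dict with "frame" (420x560x3 uint8, blue, green, red), "intrinsics" (3x3 intrinsics, pixels), "R" (3x3) and "t" (3): a world point X has camera coordinates R X + t. Camera axes: x right, y down, z forward; pixel columns grow to the right and rows downward; lengths in mm; the calibration is good to about 2 mm. A picture is of the moment at which its call begins. There is no depth.
- r.finish_job(): hands the job in, once; it reports no verdict.
Trained networks look in the newest picture that a camera, given by its name, has taken for a name from the list of things; names that differ only in an ending like _2 or _b are one class to them, and where a whole thing is asked for, a point or a joint stands for the part that bears it (a point fixed in the world has none). Each returns a list of dicts, best first, with "confidence" (0 to 1); they miss things now and then, are a little off and sometimes report something else, mostly with a low value. They report only what shows in the picture. A call takes as long as a camera call. They do not tell look-alikes from the thing itself.
- nets.spot_in(camera, name): "extent" ([centre column, centre row, width, height] in pixels, round what is visible of it).
- nets.masks_of(camera, name): "region" (420x560 bool, what is visible of it) and "extent" ([centre column, centre row, width, height] in pixels, round what is visible of it).
- nets.landmark_of(camera, name): "centre" ([column, row] in pixels: a listed point, or the origin of a listed thing).
The state is a dict: "t": time; "q": joint angles; "qvel": joint speeds; "joint_efforts": joint torques, N m; "tcp_pos": TCP position; "tool_rot": TCP orientation; "contact_force": force on the tool from outside, world axes, zero at the start; "moment": the same for the moment, N m; "finger_gap": opening from 0.0 (shut) to 1.0 (fully open).
Only numpy, scipy, OpenCV 4.12 (cv2) and the standard library are available. Lean on these libraries where they do the work, as an engineer would, in place of code of your own. Each camera call takes 0.05 s, during which the arm holds its last target. There are 200 camera calls.

TASK

Find the size of the ceramic lid that stands on the cork coaster: hold it by its knob and try it, pressed lightly for a moment, on each step of the sprung stepped gauge from the smallest pocket upward, one step after the other, until it enters. In the first pocket that takes it push it fully home before you let go, and leave it sitting flat there. The glaze chips, so never press hard (15 N is plenty), never let it go into a pocket that is too large, and leave the other two lids and the pots alone.

Things in the scene. Friction and masses are not known exactly. Their poses are not given: they have to be found in the camera images.
- lid_a_mid (a point): one of three like white ceramic jar lids: a plain disc 16 mm thick with a 1 mm bevel round its edges, and a straight round knob 18 mm across and 34 mm tall standing on its centre (50 mm tall in all, 80 g). The disc's diameter is 39, 44 or 49 mm, each size once; do not trust the name, which is which is to be found with the gauge (all knobs are alike). This point is on its axis half-way up, 25 mm above its underside and 9 mm above the disc's top; z is up through the knob
- lid_b_mid (a point): one of three like white ceramic jar lids: a plain disc 16 mm thick with a 1 mm bevel round its edges, and a straight round knob 18 mm across and 34 mm tall standing on its centre (50 mm tall in all, 80 g). The disc's diameter is 39, 44 or 49 mm, each size once; do not trust the name, which is which is to be found with the gauge (all knobs are alike). This point is on its axis half-way up, 25 mm above its underside and 9 mm above the disc's top; z is up through the knob
- lid_c_mid (a point): one of three like white ceramic jar lids: a plain disc 16 mm thick with a 1 mm bevel round its edges, and a straight round knob 18 mm across and 34 mm tall standing on its centre (50 mm tall in all, 80 g). The disc's diameter is 39, 44 or 49 mm, each size once; do not trust the name, which is which is to be found with the gauge (all knobs are alike). This point is on its axis half-way up, 25 mm above its underside and 9 mm above the disc's top; z is up through the knob
- step1 (a point): step 1 of the gauge (smallest): centre of the mouth of its round pocket, level with the tread, 40 mm above the table. Pocket 36 mm across, 12 mm deep, flat floor. The lid that belongs in a pocket is 2 mm smaller than it. z is up; y points to the next larger step, 64 mm on and 5 mm higher
- step2 (a point): step 2 of the gauge: centre of the mouth of its round pocket, level with the tread, 45 mm above the table. Pocket 41 mm across, 12 mm deep, flat floor. The lid that belongs in a pocket is 2 mm smaller than it. z is up; y points to the next larger step, 64 mm on and 5 mm higher
- step3 (a point): step 3 of the gauge: centre of the mouth of its round pocket, level with the tread, 50 mm above the table. Pocket 46 mm across, 12 mm deep, flat floor. The lid that belongs in a pocket is 2 mm smaller than it. z is up; y points to the next larger step, 64 mm on and 5 mm higher
- step4 (a point): step 4 of the gauge (largest): centre of the mouth of its round pocket, level with the tread, 55 mm above the table. Pocket 51 mm across, 12 mm deep, flat floor. The lid that belongs in a pocket is 2 mm smaller than it. z is up; y points to the next larger step, 64 mm on and 5 mm higher
- gauge_foot: the stepped gauge: a dark steel foot plate 100 x 272 x 8 mm fixed to the bench, over it a rigid aluminium head of four treads side by side like a low staircase, 84 mm deep (x), 256 mm long (y), 40 to 55 mm above the bench, with a round pocket in the middle of each. Origin at the centre of the foot's underside; y points from the smallest step to the largest
- gauge (a joint): how far the gauge's head is pressed down, m, 0 when free. It floats on springs: starts to sink at 1 N, then gives straight down 1 mm for each 2 N, to a hard stop at 10 mm (21 N), and comes back up when let go; the steps' points move with it
- coaster_center (a point): centre of the round cork coaster, 72 mm across and 6 mm thick, on which the lid to be gauged stands alone; fixed; this point is half-way up it
- board: dark wooden board 190 x 90 x 6 mm on which the two other lids wait; fixed; origin at the centre of its underside
- planter: bystander: wide terracotta planter bowl, 190 mm across, 75 mm tall; origin under its centre
- blue_pot: bystander: blue glazed pot, 80 mm across, 75 mm tall; origin under its centre
- cream_cup: bystander: white glazed cup, 72 mm across, 65 mm tall; origin under its centre
Mind the look-alikes: they are no part of the job. Leave any yellow look-alike of the part that bears lid_c_mid alone.

How it is judged:
By the outcome, as a careful person would: the job done as asked, in the order asked, and still so for the second after the job is handed in, with the robot touching nothing.
It also fails if it takes over 72 s, if anything falls off the work surface, if the arm or the gripper's body presses on something with over 40 N, if the wrist force passes 120 N, or if a joint passes its speed limit or range.

## Working session

There is one attempt and no reset: what is moved stays moved. The work goes in short steps, Python scripts to look and compute and a tool call to move; the robot and the scene stay as the last step left them, time stands still between calls to the robot, and variables do not carry over. Pictures are saved under pics/ and viewed, about 8 in all and at most 12, crops included, and the job is handed in when it is done.

Besides the shell and the picture viewer there is one more tool, called after "Call:" by a JSON object that holds its "name" and its "arguments", one argument or row to a line. carry_out: Moves the arm, as the interface text tells. Shift numbers are shares of 50 cm and turn numbers shares of 180 degrees, none past 1 either way. Its arguments: {"type":"object","properties":{"rows":{"type":"array"},"squeeze":{"type":"number"}},"required":["rows"]}

```bash
mkdir -p pics; cat > h.py <<'E'
import numpy as np, cv2
from bench import telemetry, vision, r, nets
def ray(c,px,z):
    K,R,t=np.array(c["intrinsics"]),np.array(c["R"]),np.array(c["t"])
    d=R.T@np.linalg.solve(K,[px[0],px[1],1.]); o=-R.T@t
    return (o+d*(z-o[2])/d[2])[:2]
def tri(cs,pxs):
    A=[];b=[]
    for c,p in zip(cs,pxs):
        K,R,t=np.array(c["intrinsics"]),np.array(c["R"]),np.array(c["t"])
        d=R.T@np.linalg.solve(K,[p[0],p[1],1.]); d/=np.linalg.norm(d); o=-R.T@t
        P=np.eye(3)-np.outer(d,d); A.append(P); b.append(P@o)
    return np.linalg.solve(sum(A),sum(b))
def proj(c,X):
    p=np.array(c["intrinsics"])@(np.array(c["R"])@np.array(X,float)+np.array(c["t"])); return p[:2]/p[2]
E
python3 - <<'E'
from h import *
o=telemetry.get_obs(); print({k:np.round(v,3) for k,v in o.items()})
Z=dict(lid_c_mid=31,step1=40,step2=45,step3=50,step4=55,gauge_foot=0,coaster_center=3,board=0,planter=0,blue_pot=0,cream_cup=0)
for n in("top","scene"):
    c=vision.camera(n); cv2.imwrite(f"pics/{n}0.png",c["frame"])
    for k,z in Z.items():
        print(n,k,[(np.round(d["centre"]).tolist(),round(d["confidence"],2),np.round(ray(c,d["centre"],z)).tolist()) for d in nets.landmark_of(n,k)[:5]])
E
```

```text
{'t': np.float64(0.0), 'q': array([-1.478,  0.528,  1.434, -0.   ,  1.181, -0.179]), 'qvel': array([ 0.001,  0.001, -0.   ,  0.   , -0.003,  0.   ]), 'joint_efforts': array([ 1.0000e-03, -4.4003e+01, -1.7660e+01,  6.3000e-02,  5.8000e-02,
       -0.0000e+00]), 'tcp_pos': array([ 167.151, -601.502,  221.579]), 'tool_rot': array([-3.111, -0.424, -0.   ]), 'contact_force': array([ 0.217, -0.365, -0.033]), 'moment': array([-0.022, -0.008, -0.005]), 'finger_gap': np.float64(1.005)}
top lid_c_mid [([344.0, 183.0], 0.63, [647.0, -160.0]), ([345.0, 218.0], 0.48, [543.0, -162.0])]
top step1 [([236.0, 229.0], 0.76, [506.0, 152.0]), ([282.0, 242.0], 0.7, [472.0, 19.0]), ([258.0, 232.0], 0.7, [499.0, 88.0]), ([218.0, 222.0], 0.6, [527.0, 207.0]), ([163.0, 275.0], 0.28, [372.0, 360.0])]
top step2 [([236.0, 229.0], 0.76, [506.0, 152.0]), ([282.0, 242.0], 0.7, [472.0, 19.0]), ([258.0, 232.0], 0.7, [499.0, 88.0]), ([218.0, 222.0], 0.6, [526.0, 206.0]), ([163.0, 275.0], 0.28, [372.0, 358.0])]
top step3 [([236.0, 229.0], 0.76, [505.0, 151.0]), ([282.0, 242.0], 0.7, [472.0, 19.0]), ([258.0, 232.0], 0.7
[... 1060 characters left out ...]
5.0], 0.89, [488.0, 12.0]), ([310.0, 182.0], 0.87, [510.0, 150.0]), ([332.0, 181.0], 0.73, [541.0, 207.0])]
scene step4 [([266.0, 195.0], 0.89, [493.0, 9.0]), ([310.0, 182.0], 0.87, [515.0, 146.0]), ([332.0, 181.0], 0.73, [546.0, 202.0])]
scene gauge_foot [([310.0, 180.0], 0.73, [447.0, 198.0]), ([298.0, 198.0], 0.7, [500.0, 115.0])]
scene coaster_center [([153.0, 279.0], 0.3, [554.0, -356.0])]
scene board [([154.0, 280.0], 0.75, [557.0, -356.0])]
scene planter [([347.0, 289.0], 0.98, [843.0, 17.0]), ([222.0, 237.0], 0.31, [520.0, -150.0])]
scene blue_pot [([249.0, 308.0], 0.61, [758.0, -202.0])]
scene cream_cup [([222.0, 245.0], 0.7, [546.0, -163.0]), ([340.0, 147.0], 0.59, [356.0, 393.0])]
```

View pics/top0.png

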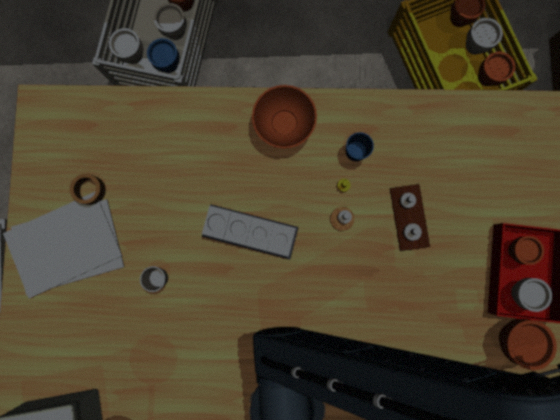

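View pics/scene0.png

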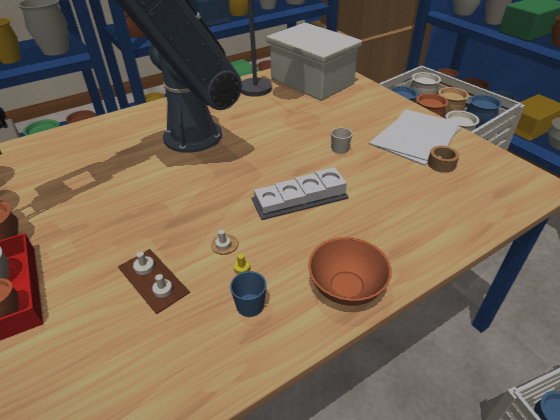

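```bash
python3 - <<'E'
import cv2,numpy as np
a=cv2.imread("pics/top0.png")[170:265,195:365]; b=cv2.imread("pics/scene0.png")[160:280,205:360]
a=cv2.resize(a,(780,436),interpolation=cv2.INTER_CUBIC); b=cv2.resize(b,(780,604),interpolation=cv2.INTER_CUBIC)
v=np.vstack([np.clip(a*1.6,0,255).astype(np.uint8),b]); cv2.imwrite("pics/crop1.png",cv2.resize(v,(450,600)))
E
```

```text
(no output)
```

View pics/crop1.png

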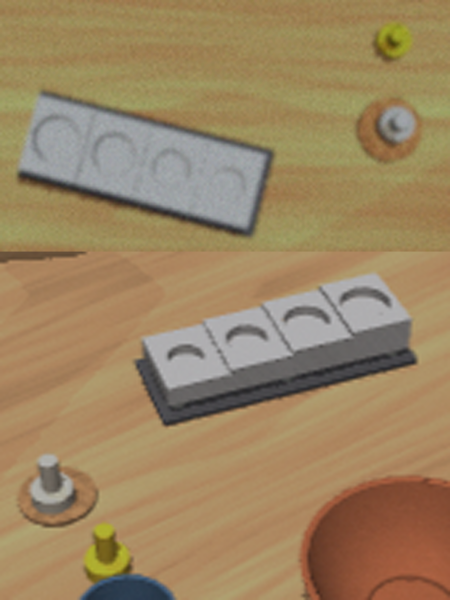

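```bash
cat > fit.py <<'E'
from h import *
from scipy.optimize import minimize
def box(x0,x1,y0,y1,z0,z1): return np.array([[x,y,z] for x in(x0,x1) for y in(y0,y1) for z in(z0,z1)],float)
BX=[box(-50,50,-136,136,0,8)]+[box(-42,42,-128+64*i,-64+64*i,12,40+5*i) for i in range(4)]
S=4
def sil(c,p,off,shape):
    x,y,a=p; Rz=np.array([[np.cos(a),-np.sin(a),0],[np.sin(a),np.cos(a),0],[0,0,1]])
    m=np.zeros(shape,np.uint8)
    for b in BX:
        q=np.array([proj(c,Rz@v+[x,y,0]) for v in b])
        h=cv2.convexHull(((q-off+.5)*S*16).astype(np.int32)); cv2.fillPoly(m,[h],1,cv2.LINE_8,4)
    return m
def fit(n,c,roi,p0):
    u0,v0,u1,v1=roi; im=c["frame"][v0:v1,u0:u1]
    big=cv2.resize(im,None,fx=S,fy=S,interpolation=cv2.INTER_LINEAR)
    sat=cv2.cvtColor(big,cv2.COLOR_BGR2HSV)[...,1]; bl=big.astype(int)
    chroma=cv2.GaussianBlur((bl[...,2]-bl[...,0]).astype(np.float32),(0,0),2)
    th,_=cv2.threshold(np.clip(chroma,0,255).astype(np.uint8),0,1,cv2.THRESH_OTSU)
    m=(chroma<th).astype(np.uint8)
    k,l,st,_=cv2.connectedComponentsWithStats(m); m=(l==1+np.argmax(st[1:,4])).astype(np.uint8)
    m=cv2.morphologyEx(m,cv2.MORPH_CLOSE,np.ones((9,9)))
    f=lambda p:(sil(c,[p[0],p[1],p[2]/100],np.array([u0,v0]),m.shape)!=m).mean()
    best=min((minimize(f,np.array(p0)+d,method="Nelder-Mead",options=dict(initial_simplex=np.array(p0)+d+np.array([[0,0,0],[8,0,0],[0,8,0],[0,0,6]]))) for d in([0,0,0],[-5,4,3],[4,-4,-3])),key=lambda s:s.fun)
    s=sil(c,[best.x[0],best.x[1],best.x[2]/100],np.array([u0,v0]),m.shape)
    v=big.copy(); 
    for mm,col in((m,(0,0,255)),(s,(0,255,0))): cv2.drawContours(v,cv2.findContours(mm,0,1)[0],-1,col,1)
    return best,v
if __name__=="__main__":
    vs=[]
    for n,roi in(("top",(195,195,310,270)),("scene",(245,160,360,222))):
        c=vision.camera(n); b,v=fit(n,c,roi,[499,113,-28]); print(n,b.x,b.fun); vs.append(v)
        x,y,a=b.x[0],b.x[1],b.x[2]/100
        for i in range(4): print(i+1,np.round([x-np.sin(a)*64*(i-1.5),y+np.cos(a)*64*(i-1.5)],1))
    cv2.imwrite("pics/fit.png",np.vstack(vs))
    # lid
    cs=[vision.camera("top"),None]; nets_top=nets.landmark_of("top","lid_c_mid"); mt=nets.masks_of("top","lid_c_mid")
    cs[1]=vision.camera("scene"); nets_sc=nets.landmark_of("scene","lid_c_mid")
    t=[d["centre"] for d in nets_top if abs(d["centre"][1]-218)<12 and abs(d["centre"][0]-345)<8][0]; s=[d["centre"] for d in nets_sc if abs(d["centre"][0]-222)<10][0]
    print(t,s,tri(cs,[t,s]),ray(cs[0],t,31),ray(cs[1],s,31))
E
python3 fit.py
```

```text
top [502.59094166 117.67633639 -23.71102618] 0.00377536231884058
1 [480.   24.4]
2 [495.1  86.6]
3 [510.1 148.8]
4 [525.1 211. ]
scene [502.61375834 117.24280205 -23.59428913] 0.006635694249649369
1 [480.2  23.9]
2 [495.1  86.1]
3 [510.1 148.4]
4 [525.1 210.6]
[343.0, 218.1] [220.4, 237.2] [ 543.25716779 -159.67410831   26.1183484 ] [ 544.23387737 -156.11919832] [ 546.2690213  -164.24503919]
```

View pics/fit.png

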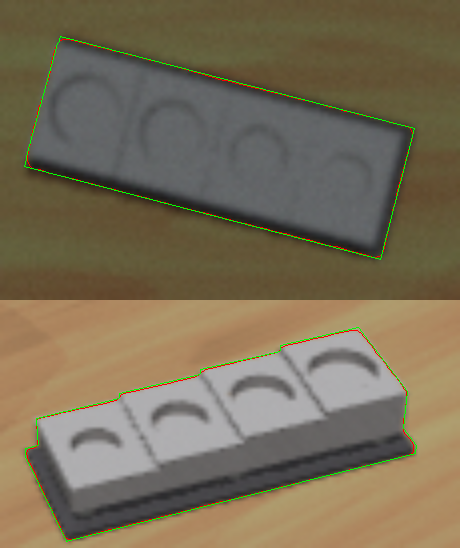

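```bash
cat > lid.py <<'E'
from h import *
from scipy.optimize import minimize
S=8
def sil(c,x,y,rad,z,off,shape):
    m=np.zeros(shape,np.uint8); a=np.linspace(0,6.283,40)
    for rr,z0,z1 in((rad,0,16),(9,16,50)):
        q=np.array([proj(c,[x+rr*np.cos(t),y+rr*np.sin(t),z+h]) for t in a for h in(z0,z1)])
        cv2.fillPoly(m,[cv2.convexHull(((q-off+.5)*S*16).astype(np.int32))],1,cv2.LINE_8,4)
    return m
def fit(c,x0,y0,z=6,w=18,th=None):
    p=proj(c,[x0,y0,z+25]); u0,v0=np.round(p-w).astype(int)
    big=cv2.resize(c["frame"][v0:v0+2*w,u0:u0+2*w],None,fx=S,fy=S,interpolation=cv2.INTER_LINEAR).astype(np.float32)
    ch=np.clip(cv2.GaussianBlur(big[...,2]-big[...,0],(0,0),2),0,255).astype(np.uint8)
    if th is None: th,_=cv2.threshold(ch,0,1,cv2.THRESH_OTSU)
    m=(ch<th).astype(np.uint8); k,l,st,_=cv2.connectedComponentsWithStats(m); m=(l==1+np.argmax(st[1:,4])).astype(np.uint8)
    out=[]
    for rad in(19.5,22,24.5):
        f=lambda q:(sil(c,q[0],q[1],rad,z,np.array([u0,v0]),m.shape)!=m).mean()
        b=min((minimize(f,[x0+d,y0+d],method="Nelder-Mead",options=dict(initial_simplex=[[x0+d,y0+d],[x0+d+6,y0],[x0,y0+d+6]])) for d in(-3,3)),key=lambda s:s.fun); out.append((b.fun,rad,b.x))
    b=min(out,key=lambda t:t[0]); s=sil(c,*b[2],b[1],z,np.array([u0,v0]),m.shape); v=big.astype(np.uint8)
    for mm,col in((m,(0,0,255)),(s,(0,255,0))): cv2.drawContours(v,cv2.findContours(mm,0,1)[0],-1,col,1)
    return out,v
if __name__=="__main__":
    vs=[]
    for n in("top","scene"):
        o,v=fit(vision.camera(n),544,-160); vs.append(v); print(n,[(round(a,4),b,np.round(x,1)) for a,b,x in o])
    cv2.imwrite("pics/lid.png",np.hstack(vs))
E
python3 lid.py
```

```text
top [(np.float64(0.0025), 19.5, array([ 550.1, -161.5])), (np.float64(0.0293), 22, array([ 548.7, -160.6])), (np.float64(0.0627), 24.5, array([ 553.6, -160.5]))]
scene [(np.float64(0.0114), 19.5, array([ 551.3, -162.1])), (np.float64(0.0385), 22, array([ 547.7, -161.2])), (np.float64(0.0704), 24.5, array([ 546.1, -160.6]))]
```

View pics/lid.png

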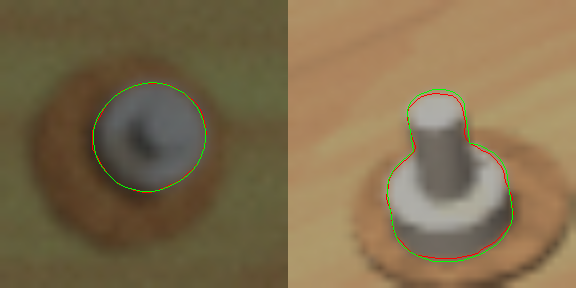

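Call:
{"name": "carry_out", "arguments": {
  "rows": [
    [1, 0.0487, -0.0322, 0.008, 0, 0, 0],
    [1, 0.0487, -0.0322, 0.008, 0, 0, 0],
    [1, 0.0487, -0.0322, 0.008, 0, 0, 0],
    [1, 0.0487, -0.0322, 0.008, 0, 0, 0],
    [1, 0.0487, -0.0322, 0.008, 0, 0, 0],
    [1, 0.0487, -0.0322, 0.008, 0, 0, 0],
    [1, 0.0487, -0.0322, 0.008, 0, 0, 0],
    [1, 0.0487, -0.0322, 0.008, 0, 0, 0],
    [1, 0.0487, -0.0322, 0.008, 0, 0, 0],
    [1, 0.0487, -0.0322, 0.008, 0, 0, 0],
    [1, 0.0487, -0.0322, 0.008, 0, 0, 0],
    [1, 0.0487, -0.0322, 0.008, 0, 0, 0],
    [1, 0.0487, -0.0322, 0.008, 0, 0, 0],
    [1, 0.0487, -0.0322, 0.008, 0, 0, 0],
    [1, 0.0487, -0.0322, 0.008, 0, 0, 0],
    [1, 0.0487, -0.0322, 0.008, 0, 0, 0],
    [1, 0.0487, -0.0322, 0.008, 0, 0, 0],
    [1, 0.0487, -0.0322, 0.008, 0, 0, 0],
    [1, 0.0487, -0.0322, 0.008, 0, 0, 0],
    [1, 0.0487, -0.0322, 0.008, 0, 0, 0]
  ],
  "squeeze": 5
}}

```text
t: 3.32
tcp_pos: [551.3, -160.5, 142.5]
tool_rot: [3.113, 0.424, 0.001]
contact_force: [0.5, -0.4, -0.2]
finger_gap: 1.001
```

Call:
{"name": "carry_out", "arguments": {
  "rows": [
    [1, 0, 0, 0, 0, 0, 0.0323],
    [1, 0, 0, 0, 0, 0, 0.0323],
    [1, 0, 0, 0, 0, 0, 0.0323],
    [1, 0, 0, 0, 0, 0, 0.0323],
    [1, 0, 0, 0, 0, 0, 0.0325],
    [1, 0, 0, 0, 0, 0, 0],
    [1, 0, 0, 0, 0, 0, 0],
    [1, 0, 0, 0, 0, 0, 0],
    [1, 0, 0, 0, 0, 0, 0]
  ]
}}

```text
t: 4.07
tcp_pos: [550.3, -161.7, 142.6]
tool_rot: [-3.12, 0.37, -0.0]
contact_force: [0.5, 0.6, 0.9]
finger_gap: 1.003
```

Call:
{"name": "carry_out", "arguments": {
  "rows": [
    [1, 0, 0, 0.024, 0, 0, 0],
    [1, 0, 0, 0.024, 0, 0, 0],
    [1, 0, 0, 0.024, 0, 0, 0],
    [1, 0, 0, 0.024, 0, 0, 0],
    [1, 0, 0, 0.024, 0, 0, 0],
    [1, 0, 0, 0.024, 0, 0, 0],
    [1, 0, 0, 0.024, 0, 0, 0],
    [1, 0, 0, 0.024, 0, 0, 0],
    [1, 0, 0, 0.024, 0, 0, 0],
    [1, 0, 0, 0.011, 0, 0, 0],
    [0.2, 0, 0, 0, 0, 0, 0],
    [0, 0, 0, 0, 0, 0, 0],
    [-0.2, 0, 0, 0, 0, 0, 0],
    [-0.4, 0, 0, 0, 0, 0, 0],
    [-0.5, 0, 0, 0, 0, 0, 0],
    [-0.6, 0, 0, 0, 0, 0, 0],
    [-0.7, 0, 0, 0, 0, 0, 0],
    [-0.7, 0, 0, 0, 0, 0, 0]
  ],
  "squeeze": 4
}}

```text
t: 5.57
tcp_pos: [550.5, -161.7, 29.3]
tool_rot: [3.119, -0.372, 0.001]
contact_force: [-0.0, 0.1, -0.5]
finger_gap: 0.477
```

Call:
{"name": "carry_out", "arguments": {
  "rows": [
    [-0.7, 0, 0, 0, 0, 0, 0],
    [-0.7, 0, 0, 0, 0, 0, 0],
    [-0.7, 0, 0, 0, 0, 0, 0],
    [-0.7, 0, 0, 0, 0, 0, 0]
  ]
}}

```text
t: 5.9
tcp_pos: [550.3, -161.7, 29.0]
tool_rot: [3.119, -0.372, 0.0]
contact_force: [-0.3, -0.0, -0.5]
finger_gap: 0.203
```

Call:
{"name": "carry_out", "arguments": {
  "rows": [
    [-0.7, 0, 0, 0, 0, 0, 0],
    [-0.4, 0, 0, 0, 0, 0, 0],
    [-0.2, 0, 0, 0, 0, 0, 0],
    [0, 0, 0, 0, 0, 0, 0],
    [0, 0, 0, 0, 0, 0, 0],
    [0, 0, 0, 0, 0, 0, -0.0357],
    [0, 0, 0, 0, 0, 0, -0.0357],
    [0, 0, 0, 0, 0, 0, -0.0357],
    [0, 0, 0, 0, 0, 0, -0.0357],
    [0, 0, 0, 0, 0, 0, -0.0357],
    [0, 0, 0, 0, 0, 0, -0.0357],
    [0, 0, 0, 0, 0, 0, -0.0357],
    [0, 0, 0, 0, 0, 0, -0.0357],
    [0, 0, 0, 0, 0, 0, -0.0357],
    [0, 0, 0, 0, 0, 0, -0.0357],
    [0, 0, 0, 0, 0, 0, -0.0357],
    [0, 0, 0, 0, 0, 0, -0.0357],
    [0, 0, 0, 0, 0, 0, -0.0357],
    [0, 0, 0, 0, 0, 0, -0.0359]
  ]
}}

```text
t: 7.48
tcp_pos: [550.3, -161.6, 29.1]
tool_rot: [-2.463, -1.95, -0.0]
contact_force: [-0.6, -0.8, 0.7]
finger_gap: 0.497
```

Call:
{"name": "carry_out", "arguments": {
  "rows": [
    [0, 0, 0, 0, 0, 0, 0],
    [0, 0, 0, 0, 0, 0, 0],
    [-0.3, 0, 0, 0, 0, 0, 0],
    [-0.5, 0, 0, 0, 0, 0, 0],
    [-0.6, 0, 0, 0, 0, 0, 0],
    [-0.7, 0, 0, 0, 0, 0, 0],
    [-0.7, 0, 0, 0, 0, 0, 0],
    [-0.7, 0, 0, 0, 0, 0, 0],
    [-1, 0, 0, 0, 0, 0, 0],
    [-1, 0, 0, 0, 0, 0, 0]
  ]
}}

```text
t: 8.32
tcp_pos: [550.4, -161.7, 29.1]
tool_rot: [2.469, 1.943, 0.0]
contact_force: [1.6, 0.2, -0.3]
finger_gap: 0.202
```

Call:
{"name": "carry_out", "arguments": {
  "rows": [
    [-1, 0, 0, 0, 0, 0, 0],
    [-1, 0, 0, 0, 0, 0, 0],
    [-1, 0, 0, 0, 0, 0, 0]
  ],
  "squeeze": 25
}}

```text
t: 8.57
tcp_pos: [550.4, -161.7, 29.1]
tool_rot: [2.469, 1.943, 0.0]
contact_force: [0.6, 0.2, 0.3]
finger_gap: 0.198
```

Call:
{"name": "carry_out", "arguments": {
  "rows": [
    [-1, 0, 0, -0.008, 0, 0, 0],
    [-1, 0, 0, -0.014, 0, 0, 0],
    [-1, 0, 0, -0.02, 0, 0, 0],
    [-1, 0, 0, -0.02, 0, 0, 0],
    [-1, 0, 0, -0.02, 0, 0, 0],
    [-1, 0, 0, -0.02, 0, 0, 0],
    [-1, 0, 0, -0.02, 0, 0, 0],
    [-1, 0, 0, -0.02, 0, 0, 0],
    [-1, 0.0328, -0.0224, 0, 0, 0, 0],
    [-1, 0.0328, -0.0224, 0, 0, 0, 0],
    [-1, 0.0328, -0.0224, 0, 0, 0, 0],
    [-1, 0.0328, -0.0224, 0, 0, 0, 0],
    [-1, 0.0328, -0.0224, 0, 0, 0, 0],
    [-1, 0.0328, -0.0224, 0, 0, 0, 0],
    [-1, 0.0328, -0.0224, 0, 0, 0, 0],
    [-1, 0.0328, -0.0224, 0, 0, 0, 0],
    [-1, 0.0328, -0.0224, 0, 0, 0, 0],
    [-1, 0.0328, -0.0224, 0, 0, 0, 0]
  ]
}}

```text
t: 10.07
tcp_pos: [479.8, 24.9, 100.8]
tool_rot: [2.468, 1.942, 0.001]
contact_force: [-0.3, 0.4, -0.9]
finger_gap: 0.2
```

Call:
{"name": "carry_out", "arguments": {
  "rows": [
    [-1, 0, 0, 0, 0, 0, 0],
    [-1, 0, 0, 0, 0, 0, 0],
    [-1, 0, 0, 0, 0, 0, 0],
    [-1, 0, 0, 0, 0, 0, 0]
  ]
}}

```text
t: 10.4
tcp_pos: [481.1, 23.2, 100.4]
tool_rot: [2.468, 1.941, 0.002]
contact_force: [-0.3, -0.1, -0.2]
finger_gap: 0.197
```

```bash
python3 - <<'E'
from h import *
o=telemetry.get_obs(); x,y,z=o["tcp_pos"]; print(x,y,z,o["contact_force"],o["finger_gap"]); vs=[]
for n in("top","scene"):
    c=vision.camera(n); p=proj(c,[x,y,z-10]); u,v=np.round(p).astype(int); print(n,np.round(p,1))
    im=cv2.resize(c["frame"][v-25:v+25,u-25:u+25],(400,400),interpolation=cv2.INTER_CUBIC)
    for h,rr in((-23,19.5),(-7,19.5)):   # predicted lid disc outlines
        q=np.array([proj(c,[x+rr*np.cos(t),y+rr*np.sin(t),z+h]) for t in np.linspace(0,6.28,40)])
        cv2.polylines(im,[((q-[u-25,v-25]+.5)*8).astype(np.int32)],True,(0,255,0),1)
    vs.append(im)
cv2.imwrite("pics/held.png",np.hstack(vs))
E
```

```text
481.09995849277726 23.173159194041233 100.41656154166927 [-0.32997377 -0.14617945 -0.15624736] 0.1966568394867036
top [280.9 238.2]
scene [267.7 181.3]
```

View pics/held.png

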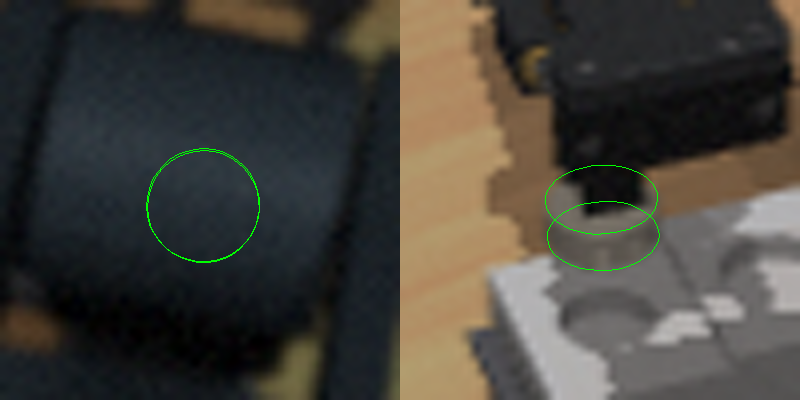

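Call:
{"name": "carry_out", "arguments": {
  "rows": [
    [-1, 0.0013, -0.0024, 0.0115, 0, 0, 0],
    [-1, 0, 0, 0.0115, 0, 0, 0],
    [-1, 0, 0, 0.0115, 0, 0, 0],
    [-1, 0, 0, 0.0115, 0, 0, 0],
    [-1, 0, 0, 0.0115, 0, 0, 0],
    [-1, 0, 0, 0.0115, 0, 0, 0],
    [-1, 0, 0, 0, 0, 0, 0],
    [-1, 0, 0, 0, 0, 0, 0],
    [-1, 0, 0, 0, 0, 0, 0],
    [-1, 0, 0, 0, 0, 0, 0]
  ]
}}

```text
t: 11.33
tcp_pos: [479.2, 25.0, 65.7]
tool_rot: [2.468, 1.943, 0.0]
contact_force: [-0.8, -0.5, -1.3]
finger_gap: 0.198
```

Call:
{"name": "carry_out", "arguments": {
  "rows": [
    [-1, 0, 0, 0.002, 0, 0, 0],
    [-1, 0, 0, 0.002, 0, 0, 0],
    [-1, 0, 0, 0.002, 0, 0, 0],
    [-1, 0, 0, 0.002, 0, 0, 0],
    [-1, 0, 0, 0, 0, 0, 0],
    [-1, 0, 0, 0, 0, 0, 0]
  ]
}}

```text
t: 11.83
tcp_pos: [479.2, 24.9, 61.8]
tool_rot: [2.468, 1.943, 0.001]
contact_force: [-0.1, -1.1, 2.5]
finger_gap: 0.197
```

Call:
{"name": "carry_out", "arguments": {
  "rows": [
    [-1, 0, 0, 0.002, 0, 0, 0],
    [-1, 0, 0, 0.001, 0, 0, 0],
    [-1, 0, 0, 0, 0, 0, 0],
    [-1, 0, 0, 0, 0, 0, 0],
    [-1, 0, 0, 0, 0, 0, 0],
    [-1, 0, 0, 0, 0, 0, 0]
  ]
}}

```text
t: 12.33
tcp_pos: [479.2, 24.9, 60.4]
tool_rot: [2.468, 1.943, 0.001]
contact_force: [-0.0, 0.4, 5.0]
finger_gap: 0.194
```

Call:
{"name": "carry_out", "arguments": {
  "rows": [
    [-1, 0, 0, -0.005, 0, 0, 0],
    [-1, 0, 0, -0.015, 0, 0, 0],
    [-1, 0, 0, -0.015, 0, 0, 0],
    [-1, 0, 0, -0.015, 0, 0, 0],
    [-1, 0.0159, 0.002, 0, 0, 0, 0],
    [-1, 0.0159, 0, 0, 0, 0, 0],
    [-1, 0.0159, 0, 0, 0, 0, 0],
    [-1, 0.0159, 0, 0, 0, 0, 0],
    [-1, 0.0159, 0, 0, 0, 0, 0],
    [-1, 0.0159, 0, 0, 0, 0, 0],
    [-1, 0.0159, 0, 0, 0, 0, 0],
    [-1, 0.0157, 0, 0, 0, 0, 0],
    [-1, 0, 0, 0, 0, 0, 0],
    [-1, 0, 0, 0, 0, 0, 0],
    [-1, 0, 0, 0, 0, 0, 0],
    [-1, 0, 0, 0, 0, 0, 0],
    [-1, 0, 0, 0, 0, 0, 0],
    [-1, 0, 0, 0, 0, 0, 0]
  ]
}}

```text
t: 13.83
tcp_pos: [494.8, 86.1, 85.1]
tool_rot: [-2.469, -1.942, 0.0]
contact_force: [-0.0, -1.0, -0.7]
finger_gap: 0.199
```

Call:
{"name": "carry_out", "arguments": {
  "rows": [
    [-1, 0, 0, 0, 0, 0, 0],
    [-1, 0, 0, 0, 0, 0, 0],
    [-1, 0, 0, 0, 0, 0, 0],
    [-1, 0, 0, 0, 0, 0, 0]
  ]
}}

```text
t: 14.17
tcp_pos: [494.9, 86.4, 85.1]
tool_rot: [-2.469, -1.943, 0.0]
contact_force: [0.1, -0.6, -1.0]
finger_gap: 0.199
```

Call:
{"name": "carry_out", "arguments": {
  "rows": [
    [-1, 0, 0, 0.0075, 0, 0, 0],
    [-1, 0, 0, 0.0075, 0, 0, 0],
    [-1, 0, 0, 0.0075, 0, 0, 0],
    [-1, 0, 0, 0.0075, 0, 0, 0],
    [-1, 0, 0, 0, 0, 0, 0],
    [-1, 0, 0, 0.002, 0, 0, 0],
    [-1, 0, 0, 0.002, 0, 0, 0],
    [-1, 0, 0, 0.002, 0, 0, 0],
    [-1, 0, 0, 0.002, 0, 0, 0],
    [-1, 0, 0, 0, 0, 0, 0],
    [-1, 0, 0, 0, 0, 0, 0],
    [-1, 0, 0, 0, 0, 0, 0]
  ]
}}

```text
t: 15.17
tcp_pos: [494.9, 86.5, 66.1]
tool_rot: [2.469, 1.943, 0.0]
contact_force: [0.4, 0.5, -0.1]
finger_gap: 0.198
```

Call:
{"name": "carry_out", "arguments": {
  "rows": [
    [-1, 0, 0, 0.002, 0, 0, 0],
    [-1, 0, 0, 0.002, 0, 0, 0],
    [-1, 0, 0, 0.002, 0, 0, 0],
    [-1, 0, 0, 0.001, 0, 0, 0],
    [-1, 0, 0, 0, 0, 0, 0],
    [-1, 0, 0, 0, 0, 0, 0],
    [-1, 0, 0, 0, 0, 0, 0]
  ]
}}

```text
t: 15.75
tcp_pos: [494.9, 86.5, 62.5]
tool_rot: [-2.469, -1.943, 0.0]
contact_force: [0.4, 0.4, -0.9]
finger_gap: 0.202
```

Entering freely. The floor should be met at TCP z ≈ 56; I'll push home to about 5 N.

Call:
{"name": "carry_out", "arguments": {
  "rows": [
    [-1, 0, 0, 0.002, 0, 0, 0],
    [-1, 0, 0, 0.002, 0, 0, 0],
    [-1, 0, 0, 0.002, 0, 0, 0],
    [-1, 0, 0, 0.002, 0, 0, 0],
    [-1, 0, 0, 0.002, 0, 0, 0],
    [-1, 0, 0, 0.002, 0, 0, 0],
    [-1, 0, 0, 0.002, 0, 0, 0],
    [-1, 0, 0, 0.001, 0, 0, 0],
    [-1, 0, 0, 0, 0, 0, 0],
    [-1, 0, 0, 0, 0, 0, 0],
    [-1, 0, 0, 0, 0, 0, 0],
    [-1, 0, 0, 0, 0, 0, 0]
  ]
}}

```text
t: 16.75
tcp_pos: [494.9, 86.5, 55.2]
tool_rot: [2.469, 1.943, 0.0]
contact_force: [-0.7, -0.3, 2.7]
finger_gap: 0.198
```

Call:
{"name": "carry_out", "arguments": {
  "rows": [
    [-1, 0, 0, 0.002, 0, 0, 0],
    [-1, 0, 0, 0.002, 0, 0, 0],
    [-1, 0, 0, 0, 0, 0, 0],
    [-1, 0, 0, 0, 0, 0, 0],
    [-1, 0, 0, 0, 0, 0, 0],
    [-1, 0, 0, 0, 0, 0, 0]
  ]
}}

```text
t: 17.25
tcp_pos: [494.9, 86.5, 53.3]
tool_rot: [2.468, 1.943, 0.0]
contact_force: [-1.8, 0.6, 6.1]
finger_gap: 0.199
```

Call:
{"name": "carry_out", "arguments": {
  "rows": [
    [-1, 0, 0, -0.002, 0, 0, 0],
    [-1, 0, 0, -0.0024, 0, 0, 0],
    [-1, 0, 0, 0, 0, 0, 0],
    [-1, 0, 0, 0, 0, 0, 0],
    [-1, 0, 0, 0, 0, 0, 0],
    [-0.5, 0, 0, 0, 0, 0, 0],
    [-0.4, 0, 0, 0, 0, 0, 0],
    [-0.2, 0, 0, 0, 0, 0, 0],
    [0, 0, 0, 0, 0, 0, 0],
    [0, 0, 0, 0, 0, 0, 0],
    [0, 0, 0, 0, 0, 0, 0],
    [0, 0, 0, 0, 0, 0, 0]
  ]
}}

```text
t: 18.25
tcp_pos: [494.9, 86.5, 55.2]
tool_rot: [-2.469, -1.943, 0.0]
contact_force: [-0.8, -0.2, 0.2]
finger_gap: 0.489
```

Call:
{"name": "carry_out", "arguments": {
  "rows": [
    [0, 0, 0, -0.006, 0, 0, 0],
    [0, 0, 0, -0.016, 0, 0, 0],
    [0, 0, 0, -0.024, 0, 0, 0],
    [0, 0, 0, -0.03, 0, 0, 0],
    [0, 0, 0, -0.03, 0, 0, 0],
    [0, 0, 0, -0.04, 0, 0, 0],
    [0, 0, 0, -0.04, 0, 0, 0],
    [0, 0, 0, -0.04, 0, 0, 0],
    [0, -0.05, 0, 0, 0, 0, 0],
    [0, -0.06, 0, 0, 0, 0, 0],
    [0, -0.06, 0, 0, 0, 0, 0],
    [0, -0.06, 0, 0, 0, 0, 0],
    [0, -0.06, 0, 0, 0, 0, 0],
    [0, -0.06, 0, 0, 0, 0, 0],
    [0, -0.06, 0, 0, 0, 0, 0],
    [0, -0.06, 0, 0, 0, 0, 0],
    [0, -0.05, 0, 0, 0, 0, 0],
    [0, 0, 0, 0, 0, 0, 0],
    [0, 0, 0, 0, 0, 0, 0]
  ]
}}

```text
t: 19.83
tcp_pos: [433.6, -167.4, 168.9]
tool_rot: [2.471, 1.939, 0.001]
contact_force: [-0.1, 0.2, -0.1]
finger_gap: 0.5
```

```bash
python3 - <<'E'
from h import *
o=telemetry.get_obs(); print(o["t"],o["tcp_pos"],o["contact_force"],o["finger_gap"]); vs=[]
x,y=494.9,86.5
for n in("top","scene"):
    c=vision.camera(n); u,v=np.round(proj(c,[x,y,50])).astype(int)
    im=cv2.resize(c["frame"][v-25:v+25,u-25:u+25],(400,400),interpolation=cv2.INTER_CUBIC); im2=im.copy()
    for h,rr in((49,19.5),(83,9)):
        q=np.array([proj(c,[x+rr*np.cos(t),y+rr*np.sin(t),h]) for t in np.linspace(0,6.28,40)])
        cv2.polylines(im,[((q-[u-25,v-25]+.5)*8).astype(np.int32)],True,(0,255,0),1)
    vs.append(im)
cv2.imwrite("pics/done.png",np.hstack(vs))
E
```

```text
19.8333 [ 433.64309633 -167.40047773  168.85987947] [-0.09322313  0.18692702 -0.06445325] 0.5002978027937562
```

View pics/done.png

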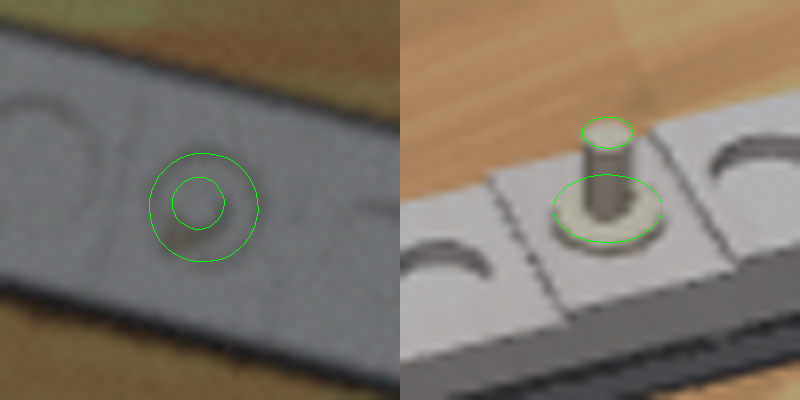

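```bash
python3 -c "
from bench import r
print(r.finish_job())"
```

```text
the job is handed in; nothing more can be done
None
```

The lid on the coaster is the 39 mm one. It now sits flat in step 2 (the 41 mm pocket), and the job was handed in at about 20 s.

- **Which lid:** I took the white lid on the coaster and left the yellow look-alike alone.
- **Grip:** I closed on the knob twice, 90° apart, to centre it before lifting.
- **Step 1:** It resisted at about 5 N and the head sank. The lid did not enter.
- **Step 2:** It went in with no measurable force. The floor was met where expected, and I pressed it home at about 6 N with the head sinking about 2.5 mm. I then eased off and let go.

**Last checks:**
- **Forces:** the tool force was about 0 after backing off. The highest I read was 6.1 N, but readings came only at the end of each move.
- **Position:** in the scene picture the disc and knob tops match the fully seated pose. The top view is too low in contrast to add much.
- **Others:** I did not look at the other two lids or the pots again. The arm was never brought down near them.
- **Disagreement:** the trained network put the lid about 6 mm off from my outline fit. I used the fit, and the grasp matched it.

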